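Set the kickstand of a tilting tube rotator and hold the rotator upright

TASK

The bench tube rotator is leaning back on its rests with its kickstand folded up. First flip the kickstand over its dead centre and all the way down to its stop, then swing the leaning frame up until it is upright with the kickstand's foot on the base plate, and keep holding it there with the gripper: its overhanging hub would tip it back, so the program finishes while still holding the frame upright. Leave the wash bottle, the tube rack and the stack of dishes where they stand.

Things in the scene. Friction and masses are not known exactly. Their poses are not given: they have to be found in the camera images.
- rotator_base: Fixed dark steel base plate, 270 x 250 mm (its x, y), 12 mm thick. Origin: centre of its underside, on the table; z up. The frame's hinge axis is parallel to its y, 30 mm above the table, straight over the origin. The frame leans towards its +x; the kickstand is on the -x side. Two rests, 103 mm tall at x +45, y +-100, carry the leaning frame.
- frame (a joint): Hinge of the frame, rad: 0 = leaning back 0.45 from upright towards base +x, on its rests (start); 0.45 = upright, where the foot of a lowered kickstand meets the base plate; with the kickstand up nothing stops it there (limit 1.0). About 0.85 kg, heavy on the +x side: about 4 N at the top bar to lift it, 1.5 N to hold it upright; it falls back if let go.
- hub (a point): Centre of the round hub disc (140 mm across) that carries the tubes, on the frame's +x side, 59 mm out of the frame plane and 110 mm from the hinge; the tubes reach 98 mm out. Frame: two 16 mm square posts at y +-100 mm with a white plate between them.
- bar_mid (a point): Middle of the frame's round steel top bar, 16 mm thick, 216 mm long, parallel to base y, 210 mm from the hinge axis. Leaning, it is 219 mm above the table and 91 mm to +x of the hinge line; upright, 240 mm above the table, over the hinge line. The disc rim stays over 25 mm below it. It can be gripped across from above and turns in the fingers as the frame swings.
- kickstand (a joint): Hinge of the kickstand on the frame, axis parallel to base y, rad: 0 = folded, parallel to the posts (start); it turns away from the posts, towards base -x, to its stop at 3.26 = fully down. No spring; needs under 1 N. At 0.45 (frame leaning) the leg is vertical, its dead centre; pushed past 0.65 it falls down to its stop by itself, slowly, in some seconds.
- kickstand_foot (a point): Centre of the kickstand's foot, a black rubber cross bar 50 mm long, 16 mm thick, parallel to base y, on a 12 mm round steel leg, 111 mm from its pivot. Folded, with the frame leaning, it is the free top end: 255 mm above the table, at about (+20, -60) mm in base x, y. Between it and the top bar is a gap of about 60 mm for the fingers.
- kickstand_pivot (a point): Pivot of the kickstand, on a bracket 80 mm out from the frame plane on the -x side, 100 mm from the hinge along the frame, at base y -60 mm. With the frame leaning it is 155 mm above the table, at about (-29, -60) mm in base x, y.
- wash_bottle: White wash bottle with blue cap, 68 mm wide, 205 mm tall, loose; origin under its centre. To be left alone.
- tube_rack: White tube rack 100 x 170 mm, 45 mm tall (tubes to 79 mm), loose; origin under its centre. To be left alone.
- dish_stack: Stack of four dishes, 92 mm wide, 60 mm tall, one piece, loose; origin under its centre. To be left alone.

How it is judged:
On the way, in this order (a step that is already met when the one before it is completed fails the run):
1. the kickstand is flipped all the way down while the frame still leans (value of joint kickstand above 3 rad and value of joint frame below 0.2 rad), for 0.2 s.
2. the frame is swung upright (value of joint frame above 0.38 rad and value of joint kickstand above 3 rad), for 0.2 s.
At the end, for the whole second after the job is handed in: The robot's fingers are holding the frame (over 0.5 N of contact) and it stands still, within 0.07 rad of upright (joint 0.38 to 0.52), with the kickstand down (joint over 3.0) (all of step 2 and value of joint frame below 0.52 rad and velocity of joint frame between -0.1 and 0.1 rad/s and contact force between the fingers and frame above 0.5 N); the arm keeps its last pose, push and grip.
It fails at once if the wash bottle is shifted by more than 30 mm or tipped (distance of wash_bottle from where it was at the start of the episode above 0.03 m or angle between wash_bottle's own z axis and vertical above 0.3 rad).
It fails at once if the tube rack is shifted by more than 30 mm or tipped (distance of tube_rack from where it was at the start of the episode above 0.03 m or angle between tube_rack's own z axis and vertical above 0.3 rad).
It fails at once if the dish stack is shifted by more than 30 mm or tipped (distance of dish_stack from where it was at the start of the episode above 0.03 m or angle between dish_stack's own z axis and vertical above 0.3 rad).
It also fails if it takes over 51 s, if anything falls off the work surface, if the arm or the gripper's body presses on something with over 40 N, if the wrist force passes 120 N, or if a joint passes its speed limit or range.

ROBOT

A 7-joint arm with a two-finger parallel gripper is mounted at the origin on the work surface. World frame = base frame: x ahead of the robot, y to its left, z up, the work surface at z = 0. Lengths are in m, angles in rad, forces in N, time in s.
With the tool pointing down it reaches from about 0.425 to 0.875 m from the base axis. Payload 4.7 kg.
Tool frame: the origin (TCP) lies midway between the tips of the shut fingers; the grasp point (between the pads) lies arm.hold_point_z behind it (arm.hold_point_z is the distance from the TCP to the grasp point, in m); z points along the fingers, y is the direction in which the jaws open and shut (so a half turn about z gives the same grasp; the last joint's range is limited). The gripper opens to 87 mm and grips with 3 to 60 N. Pads are 19 mm wide; open, the fingers measure 117 mm over their backs; the gripper's body (75 mm by 190 mm) begins 51 mm behind the grasp point.
Start: joints at [1.138, 0.321, -0.07, 1.45, 0.023, 1.371, -0.057], TCP at [0.281, -0.586, 0.223] pointing down, gripper open.
Joint ranges: [-2.86, 2.86], [-0.3, 2.09], [-1.38, 1.24], [0.06, 2.45], [-1.56, 4.7], [0.09, 2.05], [-2.69, 2.69]. Speed limits (rad/s): [2.57, 2.57, 3.14, 3.14, 3.14, 3.14, 3.14].

INTERFACE

Orientations are given as a unit quaternion [w, x, y, z].
In Python, from plant import arm, eyes, search_frame, place_of gives the robot as it stands.
- The arm moves only by the tool send_rows, never from a script. Its argument "targets" is a list of rows, each a list of 6 numbers: the shift along the world's x, y, z in m, then the turn, a rotation vector about the world's x, y, z in degrees. In form: [[tx, ty, tz, rx, ry, rz], ...]. A call has 1 to 10 rows; each row shifts and turns the commanded pose from where the row before left it; what a row does not reach is not made up. A row lasts 1/10 s, in which the tool goes at most 50 mm and 8.59 degrees, less where a joint would pass 70% of its speed; a pose out of reach is approached as far as the arm can. A call is refused whole if a number of a shift passes 0.05 or a number of a turn 8.59, either way. A call with a gripper value outside its range is refused whole. "hand" is the opening, from -1 (shut) to 1 (fully open), set as the call begins (left out, the last holds). The fingers move at their own pace and stop on an object; "newtons" is the grip in N (left out, the last holds). Time passes only in rows, so rows that do not move let the fingers close. It gives the time, the measured TCP pose, the force and the opening at its end, in the units of the state.
- arm.state(): the state, without advancing time (a new reading comes with each control period).
- eyes.grab_frame(name): name is "side" or "top"; returns a dict with "pixels" (420x560x3 uint8, red, green, blue), "K" (3x3 intrinsics, pixels), "k1" (the pictures are not rectified: a ray, as slopes to the right and down, at radius r is drawn at 1 + k1 r^2 times it, then the intrinsics apply), "rvec" (rotation vector, rad) and "tvec" (3), from world to camera coordinates, as OpenCV has them. Camera axes: x right, y down, z forward; pixel columns grow to the right and rows downward; lengths in m; the calibration is good to about 2 mm. A picture is of the moment at which its call begins. There is no depth.
- arm.hand_in(): hands the job in, once; it reports no verdict.
Trained networks look in the newest picture that a camera, given by its name, has taken for a name from the list of things; names that differ only in an ending like _2 or _b are one class to them, and where a whole thing is asked for, a point or a joint stands for the part that bears it (a point fixed in the world has none). Each returns a list of dicts, best first, with "conf" (0 to 1); they miss things now and then, are a little off and sometimes report something else, mostly with a low value. They report only what shows in the picture. A call takes as long as a camera call.
- search_frame(query, camera): "bbox" ([left, top, right, bottom] in pixels, round what is visible of it).
- place_of(query, camera): "pixel" ([column, row] in pixels: a listed point, or the origin of a listed thing).
The state is a dict: "clock": time; "qpos": joint angles; "dq": joint speeds; "effort": joint torques, N m; "tool_pos": TCP position; "ee_rot": TCP orientation; "force": force on the tool from outside, world axes, zero at the start; "torque": the same for the moment, N m; "gripper_width": opening from 0.0 (shut) to 1.0 (fully open).
Only numpy, scipy, OpenCV 4.12 (cv2) and the standard library are available. Lean on these libraries where they do the work, as an engineer would, in place of code of your own. Each camera call takes 0.05 s, during which the arm holds its last target.

## Working session

There is one attempt and no reset: what is moved stays moved. The work goes in short steps, Python scripts to look and compute and a tool call to move; the robot and the scene stay as the last step left them, time stands still between calls to the robot, and variables do not carry over. Pictures are saved under pics/ and viewed, and the job is handed in when it is done.

Besides the shell and the picture viewer there is one more tool, called after "Emit:" in YAML: its name, and indented under it one key for each argument. send_rows: Moves the arm, as the interface text tells. Its arguments: {"type":"object","properties":{"targets":{"type":"array","items":{"type":"array","items":{"type":"number"}}},"hand":{"type":"number"},"newtons":{"type":"number"}},"required":["targets"]}

```bash
mkdir -p pics; ls
python3 - <<'E'
from plant import arm, eyes, search_frame, place_of
import cv2, numpy as np
for n in ["side","top"]:
    f=eyes.grab_frame(n)
    cv2.imwrite(f"pics/{n}0.png",f["pixels"][:,:,::-1])
    print(n,f["K"],f["k1"],f["rvec"],f["tvec"])
    for q in ["rotator_base","hub","bar_mid","kickstand_foot","kickstand_pivot","wash_bottle","tube_rack","dish_stack"]:
        r=place_of(q,n); print(q,[(np.round(a["pixel"],1).tolist(),round(a["conf"],2)) for a in r[:3]])
s=arm.state();print(s); print(arm.hold_point_z)
E
```

```text
pics
side [[479.84677823   0.         279.71169015]
 [  0.         479.84677823 217.23660042]
 [  0.           0.           1.        ]] -0.09649230144764777 [ 0.25590642 -2.7554259   1.31990323] [0.51366278 0.22164997 1.30246441]
rotator_base [([286.9, 409.0], 0.73), ([255.7, 270.0], 0.61)]
hub [([288.9, 235.3], 0.87)]
bar_mid [([287.7, 205.6], 0.95)]
kickstand_foot [([264.9, 207.5], 0.51)]
kickstand_pivot [([251.3, 244.2], 0.71), ([288.0, 408.5], 0.23)]
wash_bottle [([196.3, 388.6], 0.57)]
tube_rack [([291.8, 182.0], 0.84), ([192.0, 387.1], 0.5)]
dish_stack [([285.3, 408.0], 0.82), ([256.2, 269.4], 0.72), ([265.8, 210.0], 0.47)]
top [[420.61737691   0.         270.43584899]
 [  0.         420.61737691 212.26722317]
 [  0.           0.           1.        ]] -0.020287844274916738 [ 2.13206547 -2.12858384  0.21559623] [-0.03464699  0.53873064  1.39488   ]
rotator_base [([263.3, 200.9], 0.93)]
hub [([273.0, 220.5], 0.93)]
bar_mid [([273.4, 210.0], 0.74)]
kickstand_foot [([247.6, 199.9], 0.54)]
kickstand_pivot [([242.9, 190.9], 0.76)]
wash_bottle [([275.6, 220.9], 0.27)]
tube_rack [([386.0, 212.5], 0.69)]
dish_stack [([144.2, 237.8], 0.78), ([386.8, 212.3], 0.32)]
{'clock': 0.9, 'qpos': array([ 1.13811337,  0.32095293, -0.07011421,  1.45049118,  0.02260329,
        1.3708348 , -0.0568695 ]), 'dq': array([-0.00139336,  0.00099634, -0.0005948 , -0.00075891, -0.00024739,
       -0.00059851, -0.00116267]), 'effort': array([-2.51113528e-05, -4.91095340e+01, -4.03255038e-01, -3.12774718e+01,
       -6.36264891e-02,  3.35131749e-02,  5.08353116e-05]), 'tool_pos': array([ 0.28083231, -0.58621591,  0.22262167]), 'ee_rot': array([ 5.45390502e-05,  9.75144687e-01,  2.21569032e-01, -1.06215314e-05]), 'force': array([1.47918909, 0.15767829, 0.34217473]), 'torque': array([-0.02116952,  0.0178976 , -0.02279911]), 'gripper_width': 1.0020256677338155}
0.0187
```

View pics/side0.png

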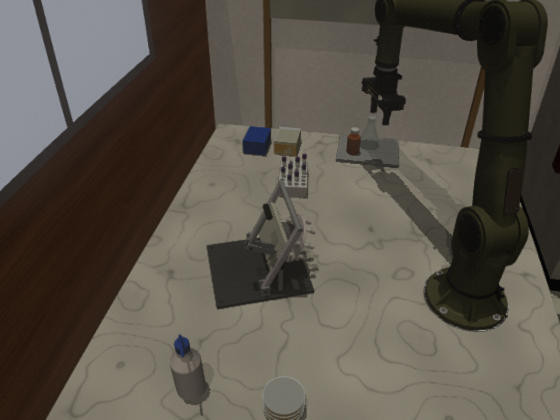

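View pics/top0.png

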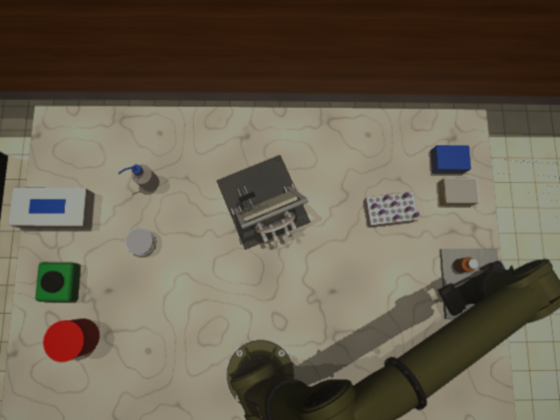

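```bash
cat > h.py <<'E'
import numpy as np, cv2
from scipy.optimize import least_squares
CAL={"side":([[479.84677823,0,279.71169015],[0,479.84677823,217.23660042],[0,0,1]],-0.09649230144764777,[0.25590642,-2.7554259,1.31990323],[0.51366278,0.22164997,1.30246441]),
"top":([[420.61737691,0,270.43584899],[0,420.61737691,212.26722317],[0,0,1]],-0.020287844274916738,[2.13206547,-2.12858384,0.21559623],[-0.03464699,0.53873064,1.39488])}
def proj(n,P):
    K,k1,r,t=CAL[n]
    return cv2.projectPoints(np.atleast_2d(np.array(P,float)),np.array(r),np.array(t),np.array(K),np.array([k1,0,0,0,0.]))[0][:,0]
def fr(th): # frame axis u (along), n (towards +x out of plane); th joint
    a=0.45-th
    return np.array([np.sin(a),0,np.cos(a)]),np.array([np.cos(a),0,-np.sin(a)])
def pts(th=0,ks=0):
    u,n=fr(th);h=np.array([0,0,.03]);Y=np.array([0,1,0])
    piv=h+.1*u-.08*n-.06*Y
    b=0.45-th-ks
    d=np.array([np.sin(b),0,np.cos(b)])
    return dict(rotator_base=np.zeros(3),hub=h+.11*u+.059*n,bar_mid=h+.21*u,kickstand_pivot=piv,kickstand_foot=piv+.111*d)
def tow(x,p):
    c,s=np.cos(x[2]),np.sin(x[2]);return np.array([[c,-s,0],[s,c,0],[0,0,1]])@p+[x[0],x[1],0]
E
cat > fit.py <<'E'
from h import *
p=pts();print(p)
M=[("side","hub",(288.9,235.3)),("side","bar_mid",(287.7,205.6)),("side","kickstand_foot",(264.9,207.5)),("side","kickstand_pivot",(251.3,244.2)),
("top","rotator_base",(263.3,200.9)),("top","hub",(273,220.5)),("top","bar_mid",(273.4,210)),("top","kickstand_foot",(247.6,199.9)),("top","kickstand_pivot",(242.9,190.9))]
cor=[(sx*.135,sy*.125,.012) for sx in(-1,1) for sy in (-1,1)]
ct=[(217,180),(281,156),(246,249),(311,226)]  # -x-y,-x+y,+x-y,+x+y
cs=[(217,304),(207,247),(312,294),None]
for c,a,b in zip(cor,ct,cs):
    M.append(("top",c,a)); 
    if b: M.append(("side",c,b))
def res(x):
    return np.concatenate([proj(n,tow(x,p[k] if isinstance(k,str) else np.array(k)))[0]-px for n,k,px in M])
best=min((least_squares(res,[.6,0,a],loss="soft_l1") for a in (0,1.5,3,-1.5)),key=lambda r:r.cost)
print(best.x,best.cost)
for m,r in zip(M,res(best.x).reshape(-1,2)): print(m,r.round(1))
for k in p: print(k,tow(best.x,p[k]).round(4))
np.save("x.npy",best.x)
E
python3 fit.py
```

```text
{'rotator_base': array([0., 0., 0.]), 'hub': array([0.10097259, 0.        , 0.10338621]), 'bar_mid': array([0.09134276, 0.        , 0.21909389]), 'kickstand_pivot': array([-0.02853921, -0.06      ,  0.15484195]), 'kickstand_foot': array([ 0.01974196, -0.06      ,  0.25479158])}
[ 0.5890671  -0.00865334 -2.74534843] 33.360333523628015
('side', 'hub', (288.9, 235.3)) [3.4 1.1]
('side', 'bar_mid', (287.7, 205.6)) [ 1.9 -1.7]
('side', 'kickstand_foot', (264.9, 207.5)) [2.3 2.9]
('side', 'kickstand_pivot', (251.3, 244.2)) [-1.9 -1.1]
('top', 'rotator_base', (263.3, 200.9)) [-0.1  0.2]
('top', 'hub', (273, 220.5)) [1.9 1.6]
('top', 'bar_mid', (273.4, 210)) [1.2 3. ]
('top', 'kickstand_foot', (247.6, 199.9)) [-0.7 -3.5]
('top', 'kickstand_pivot', (242.9, 190.9)) [-0.4 -1.1]
('top', (-0.135, -0.125, 0.012), (217, 180)) [-0.5 -0.7]
('side', (-0.135, -0.125, 0.012), (217, 304)) [-1.2  0.7]
('top', (-0.135, 0.125, 0.012), (281, 156)) [-0.2 -2.1]
('side', (-0.135, 0.125, 0.012), (207, 247)) [-0.3 -3.9]
('top', (0.135, -0.125, 0.012), (246, 249)) [-1.2 -0.1]
('side', (0.135, -0.125, 0.012), (312, 294)) [ 2.2 -4.8]
('top', (0.135, 0.125, 0.012), (311, 226)) [-0.3 -4.3]
rotator_base [ 0.5891 -0.0087  0.    ]
hub [ 0.4959 -0.0476  0.1034]
bar_mid [ 0.5048 -0.0439  0.2191]
kickstand_pivot [0.5922 0.0577 0.1548]
kickstand_foot [0.5477 0.0391 0.2548]
```

```bash
cat > ov.py <<'E'
from h import *
import sys
def overlay(src,n,x,th,ks,box,out,S=6):
    im=cv2.imread(src);x0,y0,x1,y1=box
    c=cv2.resize(im[y0:y1,x0:x1],None,fx=S,fy=S,interpolation=cv2.INTER_CUBIC)
    c=np.clip(c.astype(float)*1.6,0,255).astype(np.uint8)
    def P(p): q=proj(n,tow(x,np.array(p,float)))[0]; return tuple(int(v) for v in ((q-[x0,y0]+.5)*S))
    def L(a,b,col): cv2.line(c,P(a),P(b),col,1)
    cor=[(-.135,-.125,.012),(-.135,.125,.012),(.135,.125,.012),(.135,-.125,.012)]
    for i in range(4): L(cor[i],cor[(i+1)%4],(0,255,255))
    u,nn=fr(th);h=np.array([0,0,.03]);Y=np.array([0,1,0]);p=pts(th,ks)
    for s in(-1,1): L(h+s*.1*Y,h+s*.1*Y+.21*u,(0,0,255))
    L(p["bar_mid"]-.108*Y,p["bar_mid"]+.108*Y,(0,0,255))
    L(p["kickstand_pivot"],p["kickstand_foot"],(0,255,0));L(p["kickstand_foot"]-.025*Y,p["kickstand_foot"]+.025*Y,(0,255,0))
    ph=np.linspace(0,6.28,25);hb=[p["hub"]+.07*(np.cos(a)*u+np.sin(a)*Y) for a in ph]
    for a,b in zip(hb,hb[1:]): L(a,b,(255,0,0))
    cv2.imwrite(out,c)
if __name__=="__main__":
    x=np.load("x.npy")
    overlay("pics/side0.png","side",x,0,0,(200,170,325,310),"pics/ovs.png",4)
    overlay("pics/top0.png","top",x,0,0,(205,150,325,255),"pics/ovt.png",5)
E
python3 ov.py
```

```text
(no output)
```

View pics/ovs.png

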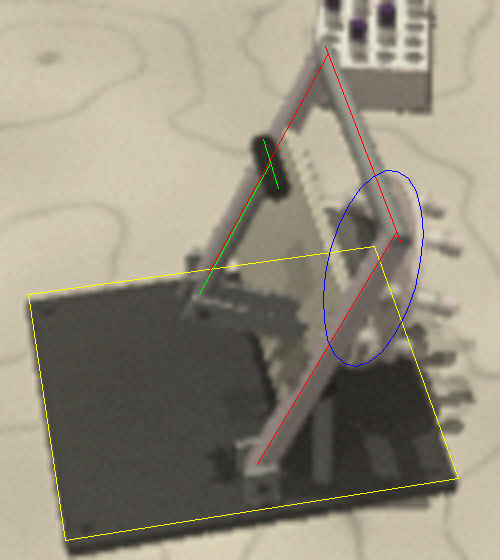

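View pics/ovt.png

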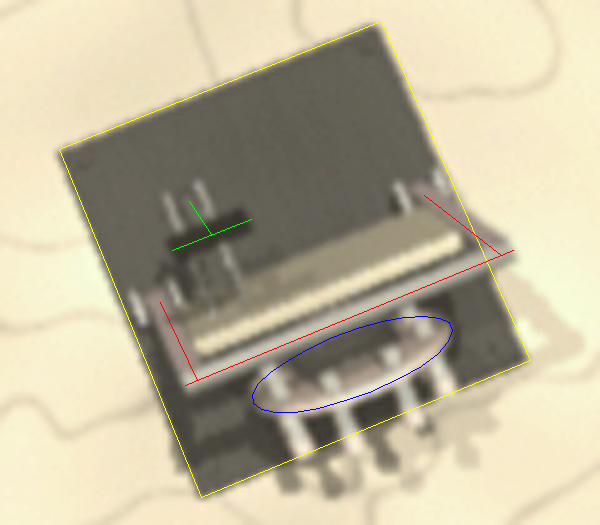

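Run:
```python
from h import *
x=np.load("x.npy");print(np.degrees(x[2]))
for b in [(.055,-.06),(-.055,-.06),(-.065,-.06),(.091,0),(.094,0),(0,0)]: print(b,tow(x,np.array([*b,0])).round(4))
```

```text
-157.29687852888296
(0.055, -0.06) [0.5152 0.0255 0.    ]
(-0.055, -0.06) [0.6166 0.0679 0.    ]
(-0.065, -0.06) [0.6259 0.0718 0.    ]
(0.091, 0) [ 0.5051 -0.0438  0.    ]
(0.094, 0) [ 0.5024 -0.0449  0.    ]
(0, 0) [ 0.5891 -0.0087  0.    ]
```

Emit:
send_rows:
  targets:
    - [0,0,0.04,0,0,0]
    - [0,0,0.04,0,0,0]
    - [0,0,0.04,0,0,0]
    - [0,0,0.03,0,0,0]
  hand: -1
  newtons: 20

```text
clock: 1.3
tool_pos: [0.281, -0.5865, 0.3758]
ee_rot: [0.002, 0.975, 0.222, 0.0]
force: [-0.1, -0.5, 0.3]
gripper_width: 0.722
```

Emit:
send_rows:
  targets:
    - [0.0117,0.0306,0,0,0,4.35]
    - [0.0117,0.0306,0,0,0,4.35]
    - [0.0117,0.0306,0,0,0,4.35]
    - [0.0117,0.0306,0,0,0,4.35]
    - [0.0117,0.0306,0,0,0,4.35]
    - [0.0117,0.0306,0,0,0,4.35]
    - [0.0117,0.0306,0,0,0,4.35]
    - [0.0117,0.0306,0,0,0,4.35]
    - [0.0117,0.0306,0,0,0,4.35]
    - [0.0117,0.0306,0,0,0,4.35]

```text
clock: 2.3
tool_pos: [0.3986, -0.2781, 0.3727]
ee_rot: [0.0, 0.822, 0.569, 0.0]
force: [0.5, 0.0, 0.2]
gripper_width: 0.0
```

Emit:
send_rows:
  targets:
    - [0.0117,0.0306,0,0,0,4.35]
    - [0.0117,0.0306,0,0,0,4.35]
    - [0.0117,0.0306,0,0,0,4.35]
    - [0.0117,0.0306,0,0,0,4.35]
    - [0.0117,0.0306,0,0,0,4.35]
    - [0.0117,0.0306,0,0,0,4.35]
    - [0.0117,0.0306,0,0,0,4.35]
    - [0.0117,0.0306,0,0,0,4.35]
    - [0.0117,0.0306,0,0,0,4.35]
    - [0.0117,0.0306,0,0,0,4.35]

```text
clock: 3.3
tool_pos: [0.5149, 0.0283, 0.3728]
ee_rot: [0.0, 0.552, 0.834, 0.0]
force: [-0.1, -0.1, 1.0]
gripper_width: 0.003
```

Emit:
send_rows:
  targets:
    - [0,0,0,0,0,0]
    - [0,0,0,0,0,0]

```text
clock: 3.5
tool_pos: [0.5146, 0.0273, 0.3725]
ee_rot: [-0.0, 0.553, 0.833, -0.0]
force: [0.5, -0.9, -0.6]
gripper_width: 0.004
```

Run:
```python
from plant import arm, eyes
import cv2, numpy as np
for n in ["side","top"]:
    f=eyes.grab_frame(n)
    cv2.imwrite(f"pics/{n}1.png",f["pixels"][:,:,::-1])
from h import *
s=arm.state();q=s["ee_rot"];print(s["tool_pos"],q,np.degrees(2*np.arctan2(q[2],q[1]))-90, s["force"],s["qpos"])
im=cv2.imread("pics/side1.png")[120:320,180:380];a=cv2.resize(im,None,fx=2,fy=2)
im=cv2.imread("pics/top1.png")[130:330,170:370];b=cv2.resize(im,None,fx=2,fy=2)
cv2.imwrite("pics/c1.png",np.hstack([a,b]))
```

```text
[0.51464047 0.02508892 0.37246652] [ 7.77286526e-05  5.55197457e-01  8.31718503e-01 -3.30133424e-04] 22.551363228356877 [-0.59458594  0.42113085  0.97132549] [ 0.56320669  0.03164614 -0.67641311  1.49872663  0.02043637  1.61848193
  0.2816017 ]
```

View pics/c1.png

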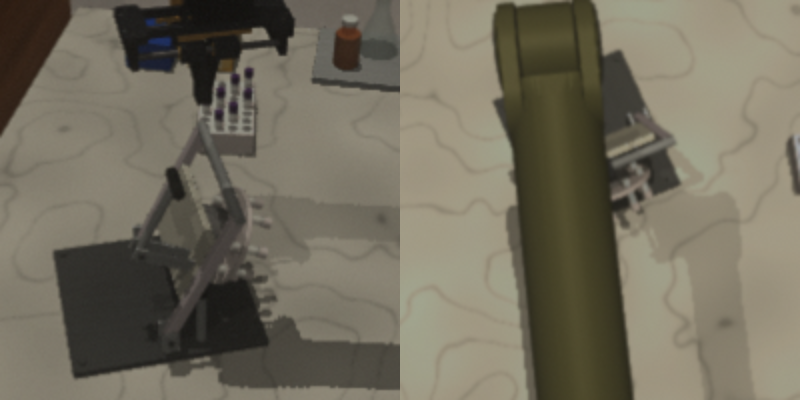

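Emit:
send_rows:
  targets:
    - [0,0,-0.02,0,0,0]
    - [0,0,-0.025,0,0,0]
    - [0,0,-0.02,0,0,0]
    - [0,0,-0.01,0,0,0]
    - [0,0,0,0,0,0]
    - [0,0,0,0,0,0]

```text
clock: 4.2
tool_pos: [0.5151, 0.0253, 0.2984]
ee_rot: [0.001, 0.555, 0.832, 0.0]
force: [0.7, 0.9, 0.1]
gripper_width: 0.001
```

```bash
cat > look.py <<'E'
from plant import arm, eyes
from h import *
import sys
x=np.load("x.npy")
def look(tag,th=0,ks=0):
    f=eyes.grab_frame("side");cv2.imwrite(f"pics/s{tag}.png",f["pixels"][:,:,::-1])
    s=arm.state();p=s["tool_pos"]
    c,sn=np.cos(x[2]),np.sin(x[2]);d=p-[x[0],x[1],0];print("clock",s["clock"],"tcp",p.round(4),"base-frame",(c*d[0]+sn*d[1]).round(4),(-sn*d[0]+c*d[1]).round(4),"F",s["force"].round(2),"w",round(s["gripper_width"],3))
    im=cv2.resize(cv2.imread(f"pics/s{tag}.png")[140:320,180:380],None,fx=4,fy=4,interpolation=cv2.INTER_CUBIC)[:,:800]
    im=np.clip(im*1.4,0,255).astype(np.uint8)
    q=proj("side",p)[0];cv2.circle(im,tuple(int(v) for v in (q-[180,140]+.5)*4),4,(0,0,255),1)
    im=im[:600] if im.shape[0]>600 else im
    cv2.imwrite(f"pics/z{tag}.png",im)
look(sys.argv[1])
E
python3 look.py 2
```

```text
clock 4.25 tcp [0.5154 0.0255 0.2988] base-frame 0.0548 -0.06 F [-0.36 -1.22  1.22] w 0.009
```

View pics/z2.png

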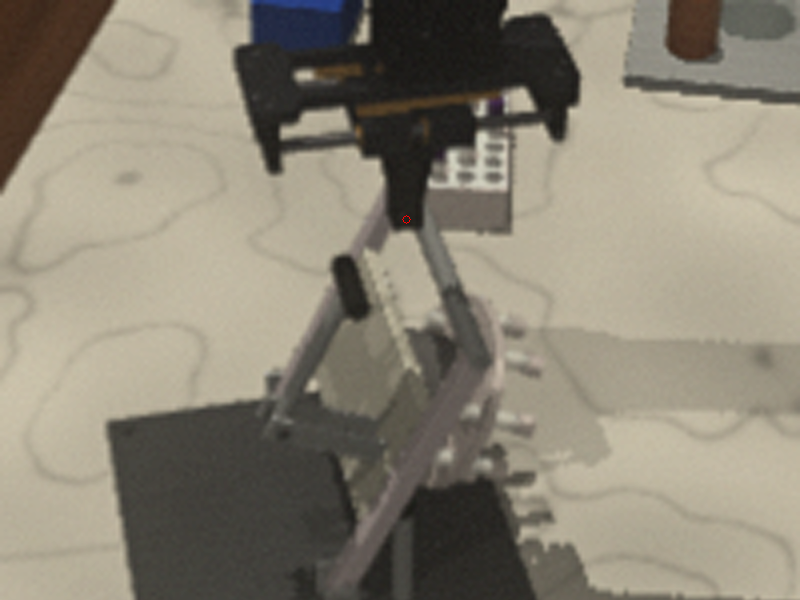

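Emit:
send_rows:
  targets:
    - [0,0,-0.015,0,0,0]
    - [0,0,-0.02,0,0,0]
    - [0,0,-0.015,0,0,0]
    - [0,0,-0.014,0,0,0]
    - [0,0,0,0,0,0]
    - [0,0,0,0,0,0]

```text
clock: 4.85
tool_pos: [0.5149, 0.0258, 0.2336]
ee_rot: [-0.0, 0.555, 0.832, 0.0]
force: [-0.8, 0.5, -0.3]
gripper_width: 0.004
```

```bash
python3 look.py 3
```

```text
clock 4.9 tcp [0.5153 0.0258 0.2341] base-frame 0.0548 -0.0603 F [-0.04  0.23  0.77] w 0.013
```

View pics/z3.png

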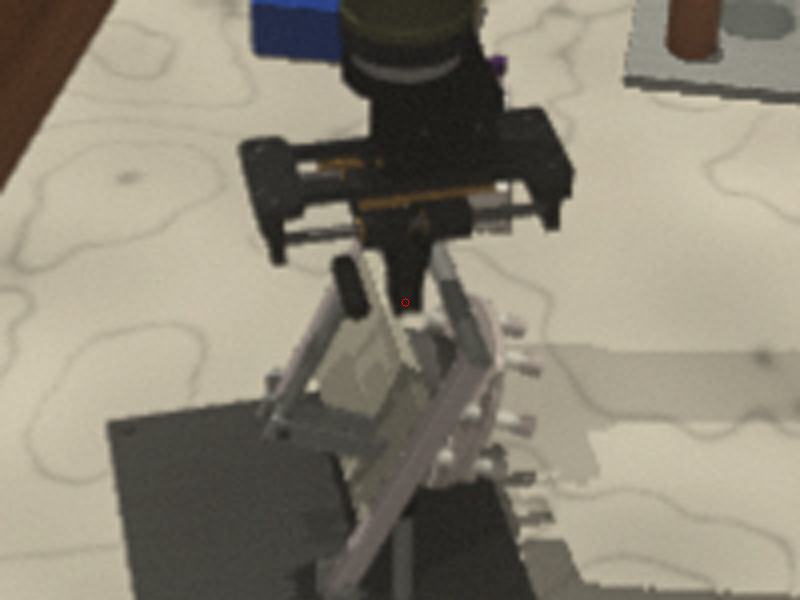

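Emit:
send_rows:
  targets:
    - [0.011,0.0046,0,0,0,0]
    - [0.011,0.0046,0,0,0,0]
    - [0.011,0.0046,0,0,0,0]
    - [0.011,0.0046,0,0,0,0]
    - [0.011,0.0046,0,0,0,0]
    - [0.011,0.0046,0,0,0,0]

```text
clock: 5.5
tool_pos: [0.5819, 0.0541, 0.2333]
ee_rot: [-0.0, 0.555, 0.832, 0.0]
force: [0.2, -0.3, 0.6]
gripper_width: 0.007
```

Emit:
send_rows:
  targets:
    - [0.011,0.0046,0,0,0,0]
    - [0.011,0.0046,0,0,0,0]
    - [0.011,0.0046,0,0,0,0]
    - [0.011,0.0046,0,0,0,0]
    - [0,0,0,0,0,0]

```text
clock: 6.0
tool_pos: [0.626, 0.0728, 0.2333]
ee_rot: [-0.0, 0.554, 0.832, 0.001]
force: [-0.0, -0.5, -0.3]
gripper_width: 0.009
```

```bash
python3 look.py 4
```

```text
clock 6.05 tcp [0.6253 0.0724 0.2334] base-frame -0.0647 -0.0608 F [-1.13  0.45 -0.21] w 0.006
```

View pics/z4.png

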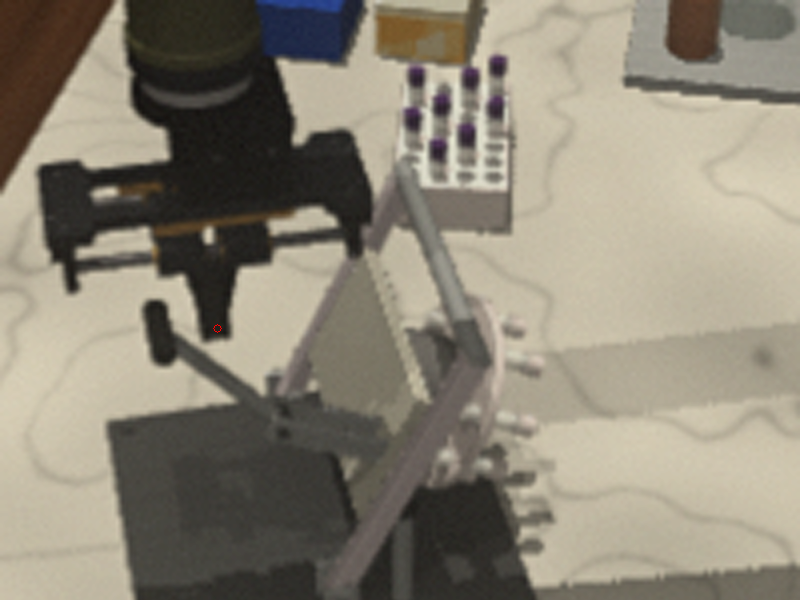

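Emit:
send_rows:
  targets:
    - [0,0,0.03,0,0,0]
    - [0,0,0.04,0,0,0]
    - [0,0,0.03,0,0,0]
    - [-0.0175,-0.0168,0,0,0,0]
    - [-0.0175,-0.0168,0,0,0,0]
    - [-0.0175,-0.0168,0,0,0,0]
    - [-0.0175,-0.0168,0,0,0,0]
    - [-0.0175,-0.0168,0,0,0,0]
    - [-0.0175,-0.0168,0,0,0,0]
    - [-0.0175,-0.0168,0,0,0,0]
  hand: 1

```text
clock: 7.05
tool_pos: [0.5011, -0.0466, 0.3338]
ee_rot: [0.0, 0.555, 0.832, -0.0]
force: [0.6, 0.1, 0.4]
gripper_width: 0.837
```

Emit:
send_rows:
  targets:
    - [0,0,0,0,0,0]
    - [0,0,0,0,0,0]
    - [0,0,0,0,0,0]
    - [0,0,0,0,0,0]
    - [0,0,0,0,0,0]
    - [0,0,0,0,0,0]

```text
clock: 7.65
tool_pos: [0.5025, -0.0454, 0.3334]
ee_rot: [-0.0, 0.554, 0.832, 0.0]
force: [-0.3, -0.6, 0.8]
gripper_width: 1.003
```

```bash
python3 look.py 5
```

```text
clock 7.7 tcp [ 0.5025 -0.0455  0.3334] base-frame 0.0941 0.0005 F [-0.22 -0.57 -0.13] w 0.996
```

View pics/z5.png

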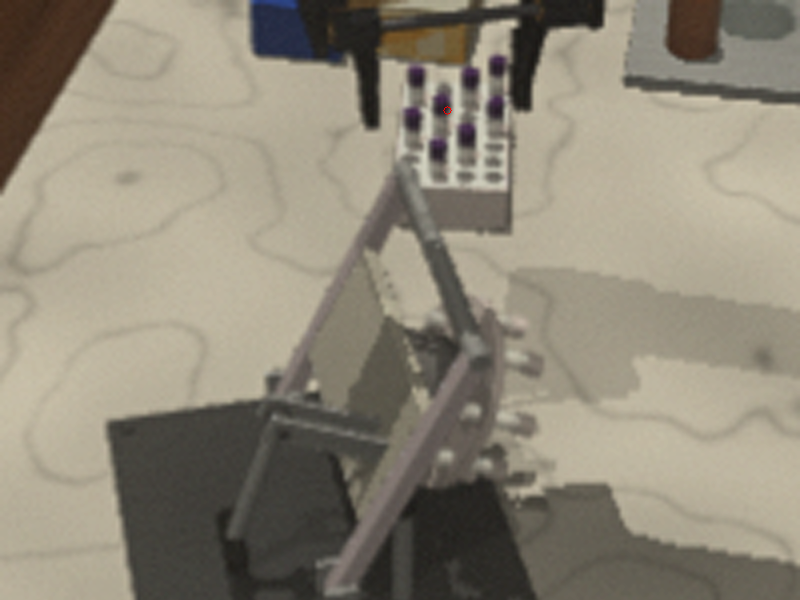

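The kickstand now hangs down, with its foot near (232,550) in the crop. Next I descend on the bar.

Emit:
send_rows:
  targets:
    - [0,0,-0.015,0,0,0]
    - [0,0,-0.025,0,0,0]
    - [0,0,-0.025,0,0,0]
    - [0,0,-0.02,0,0,0]
    - [0,0,-0.02,0,0,0]
    - [0,0,-0.014,0,0,0]
    - [0,0,-0.012,0,0,0]
    - [0,0,0,0,0,0]
    - [0,0,0,0,0,0]

```text
clock: 8.6
tool_pos: [0.5026, -0.0458, 0.2029]
ee_rot: [0.0, 0.555, 0.832, 0.0]
force: [0.2, -0.8, 1.2]
gripper_width: 1.003
```

```bash
python3 look.py 6
```

```text
clock 8.65 tcp [ 0.5029 -0.0458  0.2033] base-frame 0.0938 0.001 F [-0.92 -0.17  0.21] w 0.999
```

View pics/z6.png

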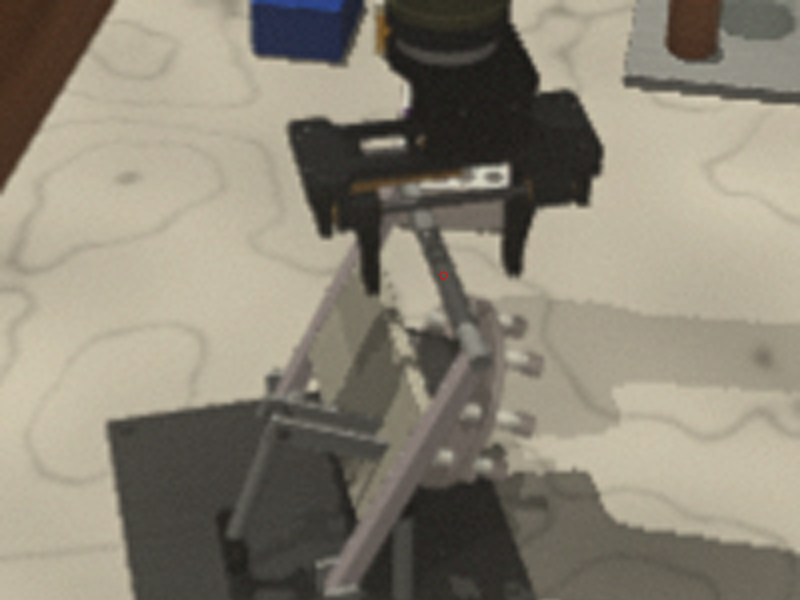

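Both fingers straddle the bar, and the kickstand is at its stop. Closing gently.

Emit:
send_rows:
  targets:
    - [0,0,0,0,0,0]
    - [0,0,0,0,0,0]
    - [0,0,0,0,0,0]
    - [0,0,0,0,0,0]
    - [0,0,0,0,0,0]
    - [0,0,0,0,0,0]
    - [0,0,0,0,0,0]
    - [0,0,0,0,0,0]
    - [0,0,0,0,0,0]
    - [0,0,0,0,0,0]
  hand: -1
  newtons: 12

```text
clock: 9.65
tool_pos: [0.5053, -0.0446, 0.2027]
ee_rot: [0.002, 0.555, 0.832, 0.003]
force: [8.6, 0.6, -8.2]
gripper_width: 0.175
```

```bash
python3 look.py 7
python3 - <<'E'
import numpy as np
# arc deltas in base->world for rows
c,s=np.cos(-2.7453),np.sin(-2.7453)
a=0.45-np.linspace(0,0.45,19)
X=.21*np.sin(a);Z=.21*np.cos(a)
for i in range(18):
    dx=X[i+1]-X[i];print([round(dx*c,4),round(dx*s,4),round(Z[i+1]-Z[i],4)])
E
```

```text
clock 9.7 tcp [ 0.5053 -0.0446  0.2027] base-frame 0.0912 0.0008 F [ 9.84  1.86 -7.35] w 0.177
[np.float64(0.0044), np.float64(0.0018), np.float64(0.0022)]
[np.float64(0.0044), np.float64(0.0019), np.float64(0.0021)]
[np.float64(0.0045), np.float64(0.0019), np.float64(0.002)]
[np.float64(0.0045), np.float64(0.0019), np.float64(0.0019)]
[np.float64(0.0046), np.float64(0.0019), np.float64(0.0017)]
[np.float64(0.0046), np.float64(0.0019), np.float64(0.0016)]
[np.float64(0.0046), np.float64(0.0019), np.float64(0.0015)]
[np.float64(0.0047), np.float64(0.002), np.float64(0.0014)]
[np.float64(0.0047), np.float64(0.002), np.float64(0.0012)]
[np.float64(0.0047), np.float64(0.002), np.float64(0.0011)]
[np.float64(0.0048), np.float64(0.002), np.float64(0.001)]
[np.float64(0.0048), np.float64(0.002), np.float64(0.0008)]
[np.float64(0.0048), np.float64(0.002), np.float64(0.0007)]
[np.float64(0.0048), np.float64(0.002), np.float64(0.0006)]
[np.float64(0.0048), np.float64(0.002), np.float64(0.0005)]
[np.float64(0.0048), np.float64(0.002), np.float64(0.0003)]
[np.float64(0.0048), np.float64(0.002), np.float64(0.0002)]
[np.float64(0.0048), np.float64(0.002), np.float64(0.0001)]
```

View pics/z7.png

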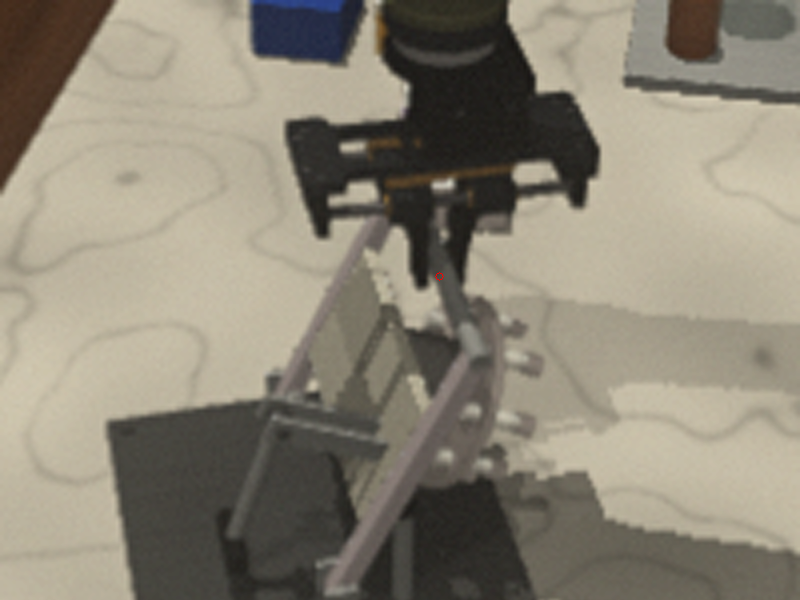

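Gripped: the opening is about 15 mm and the bar sits at base x 91 mm, as specified. Swinging up along the arc.

Emit:
send_rows:
  targets:
    - [0.0044,0.0018,0.0022,0,0,0]
    - [0.0044,0.0019,0.0021,0,0,0]
    - [0.0045,0.0019,0.002,0,0,0]
    - [0.0045,0.0019,0.0019,0,0,0]
    - [0.0046,0.0019,0.0017,0,0,0]
    - [0.0046,0.0019,0.0016,0,0,0]
    - [0.0046,0.0019,0.0015,0,0,0]
    - [0.0047,0.002,0.0014,0,0,0]
    - [0.0047,0.002,0.0012,0,0,0]

```text
clock: 10.6
tool_pos: [0.5438, -0.0281, 0.2192]
ee_rot: [0.0, 0.555, 0.832, 0.0]
force: [-3.5, 1.3, 1.3]
gripper_width: 0.181
```

```bash
python3 look.py 8
```

```text
clock 10.65 tcp [ 0.5447 -0.0277  0.2194] base-frame 0.0483 0.0004 F [-2.07  0.86 -0.04] w 0.177
```

View pics/z8.png

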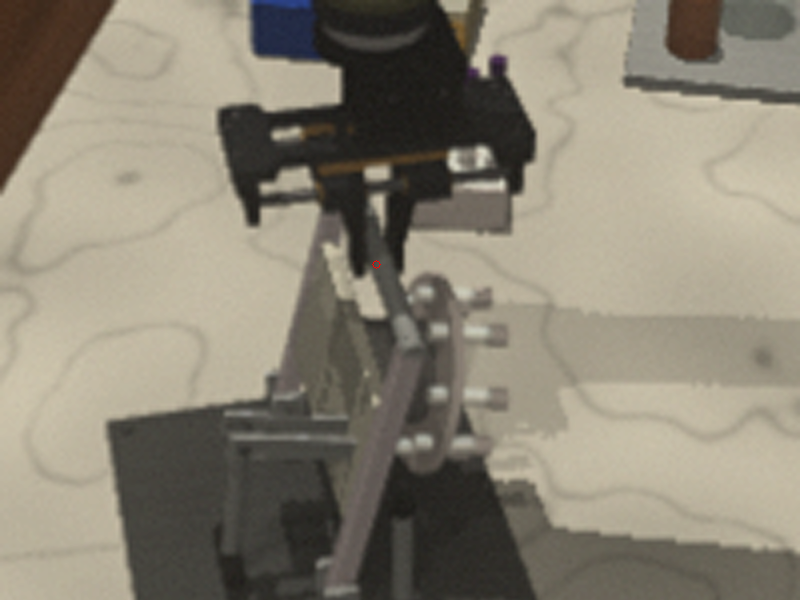

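Emit:
send_rows:
  targets:
    - [0.0047,0.002,0.0011,0,0,0]
    - [0.0048,0.002,0.001,0,0,0]
    - [0.0048,0.002,0.0008,0,0,0]
    - [0.0048,0.002,0.0007,0,0,0]
    - [0.0048,0.002,0.0006,0,0,0]
    - [0.0048,0.002,0.0005,0,0,0]
    - [0.0048,0.002,0.0003,0,0,0]
    - [0.0044,0.0018,0.0002,0,0,0]
    - [0.003,0.0012,0.0001,0,0,0]
    - [0,0,0,0,0,0]

```text
clock: 11.65
tool_pos: [0.5849, -0.0106, 0.2236]
ee_rot: [0.0, 0.554, 0.832, 0.001]
force: [-3.7, 3.7, 5.9]
gripper_width: 0.173
```

```bash
python3 look.py 9; python3 -c "
from ov import *
overlay('pics/s9.png','side',np.load('x.npy'),0.45,3.26,(180,150,330,300),'pics/o9.png',4)"
```

```text
clock 11.7 tcp [ 0.5846 -0.0107  0.2236] base-frame 0.0049 0.0002 F [-3.42  3.07  5.15] w 0.173
```

View pics/o9.png

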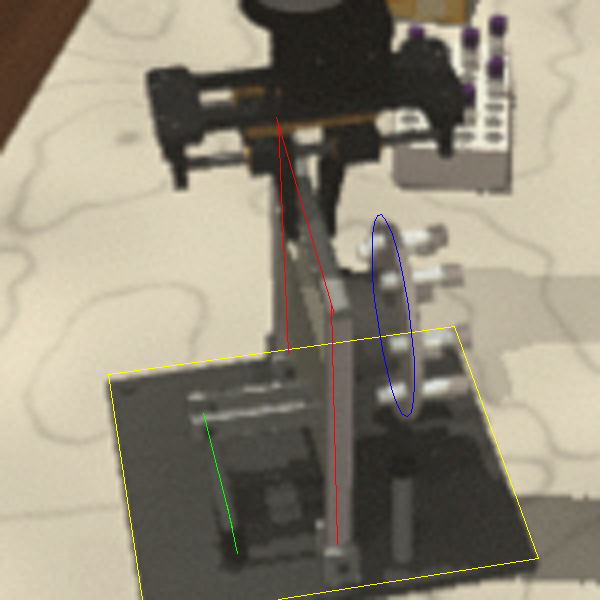

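Emit:
send_rows:
  targets:
    - [0.0025,0.001,0,0,0,0]
    - [0.0015,0.0006,0,0,0,0]
    - [0,0,0,0,0,0]
    - [0,0,0,0,0,0]
    - [0,0,0,0,0,0]

```text
clock: 12.2
tool_pos: [0.5883, -0.0091, 0.2235]
ee_rot: [-0.0, 0.555, 0.832, 0.0]
force: [-3.3, 4.8, 5.2]
gripper_width: 0.179
```

```bash
python3 look.py 10
```

```text
clock 12.25 tcp [ 0.5883 -0.0092  0.2235] base-frame 0.0009 0.0002 F [-2.55  4.28  4.36] w 0.176
```

View pics/z10.png

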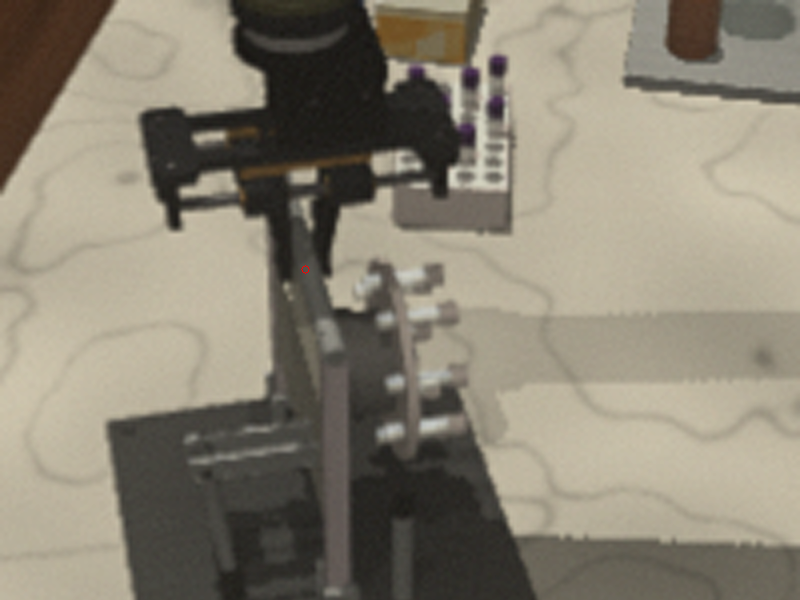

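Emit:
send_rows:
  targets:
    - [0.0015,0.0006,0,0,0,0]
    - [0,0,0,0,0,0]
    - [0,0,0,0,0,0]
    - [0,0,0,0,0,0]
    - [0,0,0,0,0,0]
    - [0,0,0,0,0,0]
  newtons: 15

```text
clock: 12.85
tool_pos: [0.5887, -0.009, 0.2235]
ee_rot: [-0.001, 0.555, 0.832, -0.001]
force: [-6.8, 3.2, 6.4]
gripper_width: 0.174
```

```bash
python3 look.py 11; python3 -c "
from ov import *
overlay('pics/s11.png','side',np.load('x.npy'),0.45,3.26,(180,150,330,300),'pics/o11.png',4)"
```

```text
clock 12.9 tcp [ 0.5887 -0.009   0.2235] base-frame 0.0005 0.0001 F [-7.3   3.82  6.59] w 0.175
```

View pics/o11.png

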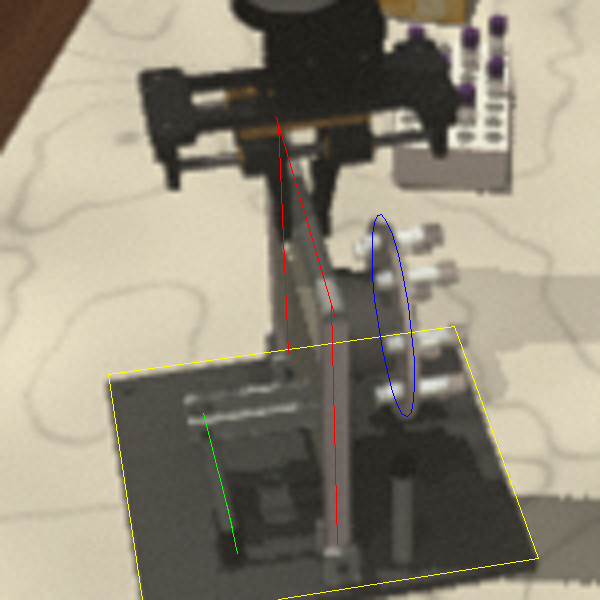

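The last 1.6 mm push moved the bar only 0.4 mm and the resisting force rose by about 4 N, so the foot is on the plate. Bar, posts and hub match the upright model to within about 10 mm. Handing in while still holding.

```bash
python3 -c "
from plant import arm
print(arm.hand_in())"
```

```text
the job is handed in; nothing more can be done
None
```

I handed the job in at about 12.9 s, with the gripper still holding the frame upright; hand-in gave no verdict.

**What I did:**
- **Kickstand:** I pushed its foot over dead centre with the shut fingers. It fell to its stop while the frame was still leaning.
- **Frame:** I gripped the top bar across from above and swung it up along its arc until the foot met the base plate. I kept the grip, set to 15 N.

**Last checks:**
- **Angle:** the bar is within 1 mm of the hinge line, which puts the frame joint at about 0.45 rad.
- **Foot contact:** the last 1.6 mm push moved the bar only 0.4 mm, and the force rose by about 4 N.
- **Grip:** the opening reads 15 mm, matching the 16 mm bar.
- **Kickstand:** the side picture shows it down with its foot at the plate. I had no direct joint reading.
- **Other objects:** the path stayed clear of the bottle, rack and dishes. The rack looks unmoved in the last side picture; I did not re-measure the bottle or the dishes.

**Disagreements:** some network points were up to about 3 px off and a few were wrong detections. I relied on the pose fit instead, which agreed with the bar's position when gripped.

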